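# Load the tape unwinder and hold its tension arm at the stop

### The arm

A 6-joint arm with a two-finger parallel gripper is mounted at the origin on a cart in front of the work surface, level with it; the furniture and walls round the work are solid. World frame = base frame: x ahead of the robot, y to its left, z up, the work surface at z = 0. Lengths are in m, angles in rad, forces in N, time in s.
With the tool pointing down it reaches from about 0.4 to 0.925 m from the base axis. Payload 12.5 kg.
Tool frame: the origin (TCP) lies at the very end of the fingers, on their centre line; the grasp point (between the pads) lies 19 mm behind it; z points along the fingers, y is the line along which they close (so a half turn about z gives the same grasp; the last joint's range is limited). The gripper opens to 95 mm and grips with 3 to 60 N. Pads are 20 mm wide; open, the fingers measure 119 mm over their backs; the gripper's body (75 mm by 180 mm) begins 59 mm behind the grasp point.
Start: joints at [1.231, 0.491, 1.559, -0, 1.092, -0.106], TCP at [0.145, 0.608, 0.215] pointing down, gripper open.
Joint ranges: [-3.1, 3.1], [-0.84, 2.19], [0.05, 2.79], [-1.13, 4.28], [0.06, 2.93], [-2.69, 2.69]. Speed limits (rad/s): [2.22, 2.22, 2.79, 3.14, 3.14, 3.14].

### API

Orientations are given as a unit quaternion [w, x, y, z].
In Python, from station import r gives the robot as it stands. Calls block until the motion is done:
- r.move_ptp(position, orientation): joint-space move of the TCP to a pose.
- r.move_l(position, velocity=0.15, attitude=None): straight line of the TCP; attitude=None keeps the orientation; velocity is the mean speed in m/s.
- r.goto_joints(angles): joint-space move.
- r.grip(opening, f_grip=None): opening from 0.0 (shut) to 1.0 (fully open); f_grip is the grip in N (None keeps the last); returns when the fingers have stopped.
- r.hold(seconds).
- r.solve_ik(position, orientation): joint angles nearest the present ones, or None.
- r.observe(): the state.
- r.snapshot(name): name is "scene" or "side" or "wrist"; returns a dict with "frame" (420x560x3 uint8, red, green, blue), "fov_y" (degrees; the focal length in pixels is half the picture's height over the tangent of half this angle, whatever the lens; pixels are square), "cx", "cy" (the principal point, pixels), "xyz" and "orientation" of the camera in the world; the wrist camera has in their place "T_tool_cam" (4x4, takes a point from camera to tool coordinates, whose origin is the TCP and whose axes are the flange's). Camera axes: x right, y down, z forward; pixel columns grow to the right and rows downward; lengths in m; the calibration is good to about 2 mm. A picture is of the moment at which its call begins: read the wrist's pose just before it. There is no depth.
A pose or a line that the arm cannot do raises r.MotionError and nothing moves.
- r.job_done(): hands the job in; it is judged then, once.
Trained networks look in the newest picture that a camera, given by its name, has taken for a name from the list of things; names that differ only in an ending like _2 or _b are one class to them, and where a whole thing is asked for, a point or a joint stands for the part that bears it (a point fixed in the world has none). Each returns a list of dicts, best first, with "conf" (0 to 1); they miss things now and then, are a little off and sometimes report something else, mostly with a low value. They report only what shows in the picture. A call takes as long as a camera call.
- r.spot_in(camera, query): "point" ([x, y, z] in m, in world coordinates, good to about 4 mm: the middle of the surface that is visible of it).
- r.masks_of(camera, query): "region" (420x560 bool, what is visible of it).
The state is a dict: "time": time; "q": joint angles; "qvel": joint speeds; "effort": joint torques, N m; "ee_pos": TCP position; "ee_rot": TCP orientation; "contact_force": force on the tool from outside, world axes, zero at the start; "wrist_torque": the same for the moment, N m; "grip_width": opening from 0.0 (shut) to 1.0 (fully open); "finger_force": force on a finger pad.
Only numpy, scipy, OpenCV 4.12 (cv2) and the standard library are available. Lean on these libraries where they do the work, as an engineer would, in place of code of your own. Each camera call takes 0.05 s, during which the arm holds its last target. There are 200 camera calls.

### The job

Load the small black tape roll onto the empty spindle of the tape unwinder so that it lies flat on the platter, and let go of it. Then swing the sprung tension arm by its orange post all the way round clockwise to its red stop, never letting it fly back, and finish while still holding it firmly against the stop, so that the tape can be threaded. Leave the other things on the table where they are.

Things in the scene. Friction and masses are not known exactly. Their poses are not given: they have to be found in the camera images.
- black_tape: small black tape roll lying flat on the table, loose, 60 g: 58 mm across, 19 mm high, open core about 32 mm across (free width). Origin at the centre of its underside, z up. It and the ink jar swap places from start to start; everything else stands at least 35 mm clear of its rim
- unwinder: tape unwinder, fixed to the table: grey base plate 170 (x) x 300 (y) mm, top 16 mm high, centred at y -15 mm. Origin at table height, z up; yaw varies. Bare steel spindle on an aluminium platter at y +75 mm; sprung tension arm on an upright pivot at y -55 mm, between two pins 48 mm high: black at rest, red at the end stop. Only the orange post stands above 57 mm. Fixed clutter is 80 mm or more away from post and spindle
- spindle_seat (a point): centre of the top face of the platter (50 mm across, 34 mm above the table, free underneath its rim to the base plate 18 mm below), on the spindle's axis. The spindle is 27 mm in diameter for 13 mm above this point, then tapers to 12 mm at its tip 23 mm above it. A seated roll lies flat on the platter with its underside at this height
- pivot (a point): point on the tension arm's upright pivot axis, 42 mm above the table; the pivot cap is 30 mm across and reaches to 52 mm above the table
- roller (a point): point on the axis of the orange upright roller post at the end of the tension arm, 90 mm from the pivot axis: 18 mm in diameter, standing from 48 to 98 mm above the table; this point is 78 mm above the table. The post does not turn on the arm. The arm below it is a flat bar 16 mm wide, top 45 mm above the table
- tension_arm (a joint): angle of the tension arm, rad: 0 at rest, where the spring holds it (pointing right and away from the robot at -60 degrees from the unwinder's x axis), growing clockwise seen from above to the hard stop at 1.22 (pointing right and toward the robot). The spring always drives it back: about 3 N at the post at rest, rising to about 6 N at the stop
- ink_jar: squat dark ink jar standing upright, 49 mm across, 60 mm high; bystander, loose; origin at the centre of its underside
- eraser: white and blue eraser, 23x56x13 mm; bystander, loose; origin at the centre of its underside

How it is judged:
By the outcome, as a careful person would: the job done as asked, in the order asked, and still so for the second after the job is handed in, while the arm keeps its last pose, push and grip.
It also fails if it takes over 50 s, if anything falls off the work surface, if the arm or the gripper's body presses on something with over 40 N, if the wrist force passes 120 N, or if a joint passes its speed limit or range.

## Working session

There is one attempt and no reset: what is moved stays moved. The work goes in short steps, each a Python script; the robot and the scene stay as the last script left them, time stands still between calls to the robot, and variables do not carry over. Pictures are saved under pics/ and viewed, at most 10 in all, crops included, and the job is handed in when it is done.

```bash
ls; mkdir -p pics; python3 - <<'E'
from station import r
import cv2, numpy as np
o=r.observe(); print(o['time'],o['ee_pos'],o['ee_rot'],o['grip_width'])
ims=[]
for c in ("scene","side"):
    s=r.snapshot(c); ims.append(s['frame'])
    print(c,s['xyz'],s['orientation'],s['fov_y'],s['cx'],s['cy'])
    for q in ("black_tape","spindle_seat","pivot","roller","ink_jar","eraser","unwinder"):
        try: print(q,[(np.round(d['point'],3).tolist(),round(d['conf'],2)) for d in r.spot_in(c,q)[:2]])
        except Exception as e: print(q,e)
    cv2.imwrite(f"pics/{c}0.png",cv2.cvtColor(s['frame'],cv2.COLOR_RGB2BGR))
print(r.observe()['time'])
E
```

```text
pics
0.0 [0.1446904  0.60776564 0.21405619] [-1.10609540e-04  1.16612355e-01  9.93177349e-01 -5.47369950e-04] 0.9989231725368914
scene [ 0.11723823 -0.55862043  0.83004774] [-0.35882858  0.88274145 -0.28442134  0.10542337] 45.181538091165 288.96138079890125 214.84498661326657
black_tape [([0.494, 0.2, 0.015], 0.61)]
spindle_seat [([0.552, -0.126, 0.016], 0.89)]
pivot [([0.555, -0.127, 0.021], 0.94)]
roller [([0.594, -0.19, 0.05], 0.62), ([0.494, 0.2, 0.017], 0.18)]
ink_jar [([0.649, 0.216, 0.036], 0.56)]
eraser [([0.421, 0.336, 0.012], 0.59)]
unwinder [([0.556, -0.129, 0.014], 0.94)]
side [0.25963971 0.7511426  0.76274579] [ 0.07255522 -0.17926932  0.89560253 -0.40061747] 56.615295097692425 283.93572489202546 208.2434108366323
black_tape [([0.496, 0.21, 0.018], 0.92)]
spindle_seat [([0.556, -0.08, 0.015], 0.64)]
pivot [([0.556, -0.082, 0.015], 0.97)]
roller [([0.602, -0.194, 0.05], 0.6)]
ink_jar [([0.654, 0.241, 0.041], 0.55)]
eraser [([0.42, 0.35, 0.014], 0.51)]
unwinder [([0.555, -0.078, 0.017], 0.65)]
0.8
```

View pics/scene0.png

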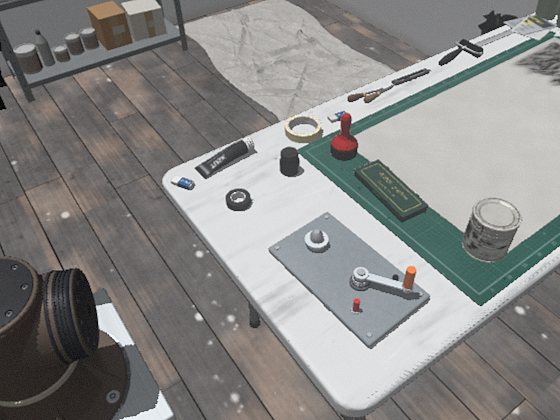

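View pics/side0.png

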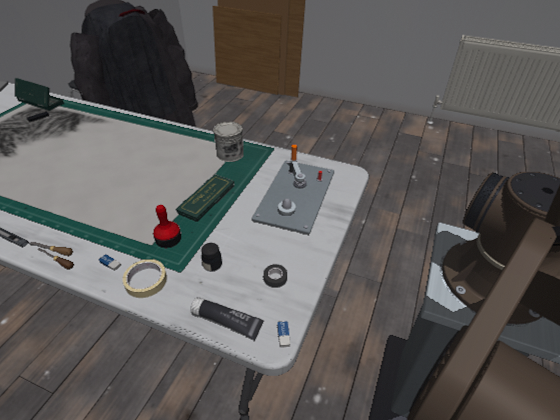

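Both views show the tape (scene (238,199), side (275,275)), the spindle tip (scene (317,231), side (287,199)), the pivot cap (scene (360,275)) and the orange post top (scene (411,267)). I'll fit the unwinder pose from these, then take a close look with the wrist camera.

```bash
cat > h.py <<'E'
from station import r
import cv2, numpy as np
from scipy.spatial.transform import Rotation as R
from scipy.optimize import least_squares
def rot(q): return R.from_quat(np.roll(q,-1)).as_matrix()
def quat(yaw):  # tool down, tool y-axis direction (closing line) at world angle yaw
    y=np.array([np.cos(yaw),np.sin(yaw),0]); z=np.array([0,0,-1.]); x=np.cross(y,z)
    return np.roll(R.from_matrix(np.c_[x,y,z]).as_quat(),1)
def K(s):
    f=210/np.tan(np.radians(s['fov_y']/2)); return np.array([[f,0,s['cx']],[0,f,s['cy']],[0,0,1]])
def proj(C,P):   # C=(K,pos,Rwc)
    p=(np.asarray(P)-C[1])@C[2]; p=p@C[0].T; return p[:,:2]/p[:,2:]
def ray(C,uv,z): # intersection with height z
    d=C[2]@np.linalg.solve(C[0],[uv[0],uv[1],1]); return C[1]+d*(z-C[1][2])/d[2]
def cam(name):
    if name=='wrist':
        o=r.observe(); s=r.snapshot(name); T=np.eye(4); T[:3,:3]=rot(o['ee_rot']); T[:3,3]=o['ee_pos']; T=T@s['T_tool_cam']
        return s,(K(s),T[:3,3],T[:3,:3])
    s=r.snapshot(name); return s,(K(s),s['xyz'],rot(s['orientation']))
def save(s,n): cv2.imwrite(f"pics/{n}.png",cv2.cvtColor(s['frame'],cv2.COLOR_RGB2BGR))
def uw(p,L):     # unwinder local -> world
    c,s=np.cos(p[2]),np.sin(p[2]); L=np.atleast_2d(L)
    return np.c_[p[0]+c*L[:,0]-s*L[:,1],p[1]+s*L[:,0]+c*L[:,1],L[:,2]]
E
python3 - <<'E'
from h import *
a=np.radians(-60)
L=np.array([[0,.075,.057],[0,-.055,.052],[.09*np.cos(a),-.055+.09*np.sin(a),.098],
 [.085,.135,.016],[-.085,.135,.016],[-.085,-.165,.016],[.085,-.165,.016]])
S=[(317,231),(360,271),(411,267),(326,213),(269,249),(374,346),(429,294)]
D=[(287,199),(299,175),(294,145)]
C={n:cam(n)[1] for n in("scene","side")}
f=lambda p:np.r_[(proj(C['scene'],uw(p,L))-S).ravel(),(proj(C['side'],uw(p,L[:3]))-D).ravel()]
q=least_squares(f,[.55,-.12,0],loss='soft_l1'); print(q.x,np.round(f(q.x),1)); np.save('u.npy',q.x)
print('spindle',uw(q.x,L[0]),'post',uw(q.x,L[2]))
for n in C:
    m=r.masks_of(n,'black_tape')[0]['region']; ys,xs=np.nonzero(m); print(n,xs.min(),xs.max(),ys.min(),ys.max(), ray(C[n],((xs.min()+xs.max())/2,(ys.min()+ys.max())/2),.0095))
T=r.snapshot('wrist')['T_tool_cam']; print(np.round(T,3))
for yaw in np.radians([90,60,120,-90]): print(yaw,r.solve_ik([.495,.205,.20],quat(yaw)))
E
```

```text
[ 0.56015199 -0.09023184  0.08602942] [-0.7  0.6  1.8  0.2  1.3  1.5 -0.2 -2.5 -2.2 -0.5 -2.7 -0.5  3.1 -0.2
  0.2  0.7  0.7 -0.7 -0.8  0.3]
spindle [[ 0.55370774 -0.01550921  0.057     ]] post [[ 0.61640841 -0.21881593  0.098     ]]
scene 225 250 188 211 [0.49378865 0.20634746 0.0095    ]
side 263 286 264 286 [0.49708287 0.20509212 0.0095    ]
[[ 0.    -0.972 -0.236  0.066]
 [ 1.     0.     0.001  0.   ]
 [-0.001 -0.236  0.972 -0.171]
 [ 0.     0.     0.     1.   ]]
1.5707963267948966 [ 2.69324787e-01  3.81359605e-01  1.79528837e+00 -4.44089210e-16
  9.64944676e-01 -1.30147154e+00]
1.0471975511965976 [ 2.69324787e-01  3.81359605e-01  1.79528837e+00 -4.44089210e-16
  9.64944676e-01 -7.77872765e-01]
2.0943951023931953 [ 2.69324787e-01  3.81359605e-01  1.79528837e+00 -4.44089210e-16
  9.64944676e-01 -1.82507032e+00]
-1.5707963267948966 [ 2.69324787e-01  3.81359605e-01  1.79528837e+00 -4.44089210e-16
  9.64944676e-01  1.84012111e+00]
```

```bash
python3 - <<'E'
from h import *
import pickle
u=np.load('u.npy'); Q=quat(np.pi/2)
out={}
for n,p in (('sp',[.56,-.08,.25]),('tape',[.495,.205,.16])):
    r.move_ptp(p,Q); s,C=cam('wrist'); save(s,'w_'+n); out[n]=C
    if n=='tape':
        for m in r.masks_of('wrist','black_tape')[:2]:
            ys,xs=np.nonzero(m['region']); print(m['conf'],xs.min(),xs.max(),ys.min(),ys.max())
    o=r.observe(); print(o['time'],o['ee_pos'])
pickle.dump(out,open('c.pkl','wb'))
E
```

```text
3.9333 [ 0.56009761 -0.07941493  0.24997493]
0.74 247 316 161 230
5.2 [0.49574515 0.20407874 0.16037538]
```

View pics/w_sp.png

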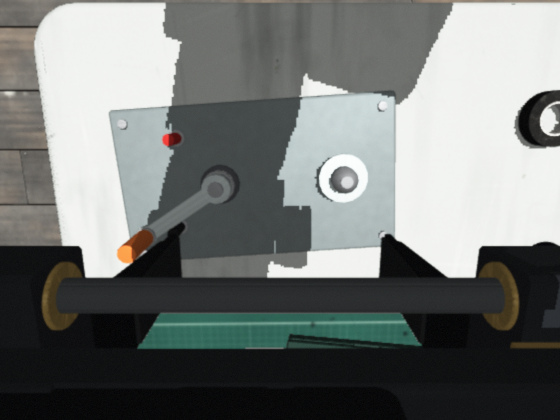

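View pics/w_tape.png

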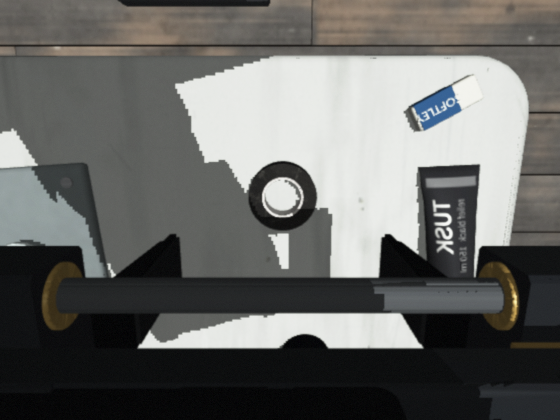

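Wrist views: platter centre at (343,178.5), spindle tip (347,181), pivot cap (217,186), post top (127,254), red pin (173,139). The tape is centred at (283,196), clear all round.

```bash
python3 - <<'E'
from h import *
import pickle
c=pickle.load(open('c.pkl','rb')); C=c['sp']; u=np.load('u.npy')
print('seat',ray(C,(343,178.5),.034),'tip',ray(C,(347,181),.057),'piv',ray(C,(217,185),.052),'post',ray(C,(126,255),.098))
print('corners',ray(C,(111,112),.016),ray(C,(394,93),.016),ray(C,(396,246),.016))
print('u corners',uw(u,[[-.085,-.165,0],[-.085,.135,0],[.085,.135,0],[0,-.055,.052]]))
t=ray(c['tape'],(282.5,196),.0145); print('tape',t); np.save('t.npy',t)
Q=quat(np.pi/2)
r.grip(.82,25); r.move_l([t[0],t[1],.05],.2,Q); r.move_l([t[0],t[1],.004],.08)
o=r.observe(); print(o['time'],o['ee_pos'],o['contact_force'])
r.grip(0,25); o=r.observe(); print(o['time'],o['grip_width']*.095,o['finger_force'],o['contact_force'])
r.move_l([t[0],t[1],.13],.2)
o=r.observe(); print(o['time'],o['grip_width']*.095,o['finger_force'],o['contact_force'])
s,C2=cam('wrist'); save(s,'w_held')
for m in r.masks_of('wrist','black_tape')[:1]:
    ys,xs=np.nonzero(m['region']); print(m['conf'],xs.min(),xs.max(),ys.min(),ys.max())
pickle.dump(C2,open('c2.pkl','wb'))
E
```

```text
seat [ 0.5575872  -0.01366413  0.034     ] tip [ 0.55627121 -0.01356431  0.057     ] piv [ 0.56127287 -0.14097308  0.052     ] post [ 0.61727007 -0.2180195   0.098     ]
corners [ 0.49115746 -0.25397924  0.016     ] [0.47189498 0.03808469 0.016     ] [0.63744134 0.05232531 0.016     ]
u corners [[ 0.48964369 -0.26192512  0.        ]
 [ 0.46386669  0.03696541  0.        ]
 [ 0.63323799  0.05157238  0.        ]
 [ 0.56487777 -0.14502844  0.052     ]]
tape [0.49699094 0.20718299 0.0145    ]
7.1833 [0.49715371 0.20720379 0.00420416] [0.42150496 0.54506253 0.06386828]
7.65 0.059283254193321276 25.000940887257457 [-0.86461474 -0.20273134  5.0981952 ]
8.4333 0.05913355494006853 24.99991192482412 [ 0.24817029  0.55884216 -0.87415464]
0.66 214 345 196 327
```

View pics/w_held.png

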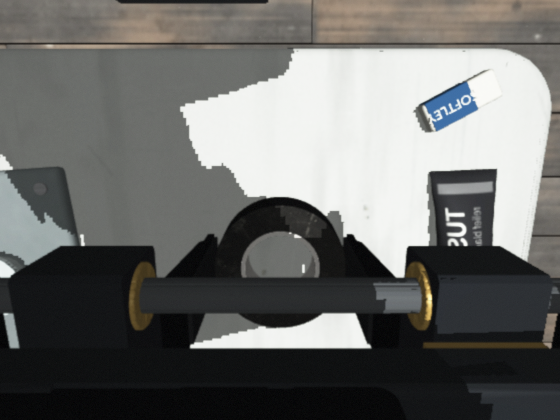

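The roll is held level, its outline centred at (279.5,261.5). Next I'll work out its offset in the hand and lower it with a force guard.

```bash
python3 - <<'E'
from h import *
import pickle
C=pickle.load(open('c2.pkl','rb')); o=r.observe(); p=np.array(o['ee_pos'])
a=ray(C,(279.5,261.5),p[2]+.013); off=(a-p)[:2]; print('off',off)
sp=np.array([.5565,-.014]); g=sp-off; g[1]=sp[1]-off[1]/2
Q=quat(np.pi/2)
r.move_ptp([g[0],g[1],.10],Q); r.hold(.1)
f0=np.array(r.observe()['contact_force']); print(r.observe()['time'],f0)
for z in np.arange(.066,.0355,-.004):
    r.move_l([g[0],g[1],max(z,.038)],.05 if z<.066 else .1); o=r.observe(); f=np.array(o['contact_force'])-f0
    print(round(z,3),np.round(o['ee_pos'],4),np.round(f,1),round(o['grip_width']*95,2))
    if abs(f[2])>12: print('stop'); break
s,C2=cam('wrist'); save(s,'w_seat'); print(r.observe()['time'])
E
```

```text
off [-0.00247395  0.00035642]
9.5583 [-0.74730112 -0.43597168 -0.50352179]
0.066 [ 0.559  -0.0138  0.066 ] [1.2 0.8 0.4] 59.25
0.062 [ 0.5591 -0.0142  0.0622] [0.2 0.2 0.4] 59.07
0.058 [ 0.5589 -0.0142  0.0578] [1.3 0.1 0.1] 58.89
0.054 [ 0.5588 -0.0142  0.0537] [0.3 0.4 0.3] 59.45
0.05 [ 0.5588 -0.0142  0.0497] [ 1.   0.7 -0.2] 58.95
0.046 [ 0.5589 -0.0142  0.0457] [1.1 0.2 0.3] 59.24
0.042 [ 0.5588 -0.0142  0.0418] [-0.  -0.4 -0.2] 59.3
0.038 [ 0.559  -0.0142  0.0378] [1.3 0.9 0.5] 59.16
11.85
```

View pics/w_seat.png

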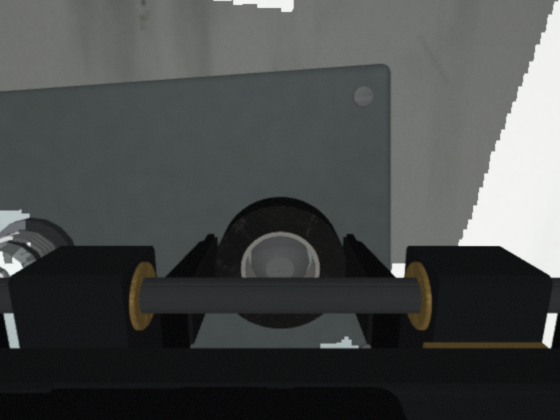

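The spindle shows inside the core and there is no contact force. I'll let go, lift and check.

```bash
python3 - <<'E'
from h import *
import pickle
r.grip(.8,25); o=r.observe(); x,y,_=o['ee_pos']
r.move_l([x,y,.10],.12); r.move_ptp([x+.003,y-.06,.20],quat(np.pi/2))
s,C=cam('wrist'); save(s,'w_rel'); print(r.observe()['time'],r.observe()['ee_pos'])
ys,xs=np.nonzero(r.masks_of('wrist','black_tape')[0]['region']); print(xs.min(),xs.max(),ys.min(),ys.max())
for z in(.034,.05,.053): print(ray(C,((xs.min()+xs.max())/2,(ys.min()+ys.max())/2),z))
pickle.dump(C,open('c3.pkl','wb'))
u=np.load('u.npy'); piv=np.array([.5625,-.1425]); 
for k in (0,np.pi):
  js=[]
  for th in np.linspace(0,1.25,6):
    a=u[2]-np.pi/3-th; p=piv+.09*np.array([np.cos(a),np.sin(a)])
    j=r.solve_ik([p[0],p[1],.062],quat(a+np.pi/2+k)); js.append(None if j is None else np.round(j,2).tolist())
  print(k,js)
E
```

```text
13.6667 [ 0.56140074 -0.07394432  0.19876801]
315 383 156 224
[ 0.56141163 -0.01137452  0.034     ]
[ 0.55829474 -0.01435596  0.05      ]
[ 0.55771033 -0.01491498  0.053     ]
0 [[-0.44, 0.7, 1.63, -0.0, 0.82, -1.05], [-0.47, 0.68, 1.67, -0.0, 0.79, -0.83], [-0.49, 0.66, 1.71, -0.0, 0.77, -0.6], [-0.51, 0.64, 1.77, -0.0, 0.73, -0.37], [-0.52, 0.62, 1.83, -0.0, 0.7, -0.13], [-0.52, 0.59, 1.88, -0.0, 0.67, 0.12]]
3.141592653589793 [[-0.44, 0.7, 1.63, -0.0, 0.82, 2.09], [-0.47, 0.68, 1.67, -0.0, 0.79, 2.31], [-0.49, 0.66, 1.71, -0.0, 0.77, 2.54], None, None, None]
```

View pics/w_rel.png

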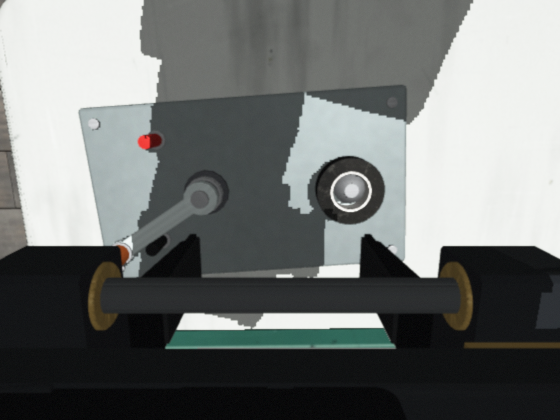

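The roll lies flat round the spindle in the wrist view (350,190), with the tip showing through the core. Next I'll refine the pivot, check how close the paint can is, and grip the post.

```bash
python3 - <<'E'
from h import *
import pickle
C=pickle.load(open('c3.pkl','rb')); o=r.observe()
print('piv',ray(C,(200,196),.052),'corners',ray(C,(80,109),.016),ray(C,(406,86),.016))
sw=68; print('roll top depth by size',C[0][0,0]*.058/sw, 'expected', (np.array([.5577,-.0145,.053])-C[1])@C[2][:,2])
s,Cs=cam('scene'); save(s,'sc1'); print('can',ray(Cs,(463,246),0),ray(Cs,(475,262),0))
piv=np.array([.5635,-.143]); post=np.array([.617,-.2185]); a0=np.arctan2(*(post-piv)[::-1]); print('a0',a0,np.load('u.npy')[2]-np.pi/3,np.linalg.norm(post-piv))
q=quat(a0+np.pi/2)
r.grip(.6,30); r.move_ptp([post[0],post[1],.14],q); 
r.hold(.1); f0=np.array(r.observe()['contact_force']); r.move_l([post[0],post[1],.062],.1); o=r.observe(); print(o['time'],np.array(o['contact_force'])-f0)
if np.abs(np.array(o['contact_force'])-f0).max()<5:
    r.grip(0,30); o=r.observe(); print(o['time'],o['grip_width']*95,o['finger_force'],np.array(o['contact_force'])-f0,o['ee_pos'])
np.save('f0.npy',f0)
E
```

```text
piv [ 0.56308348 -0.14247419  0.052     ] corners [ 0.49013452 -0.25484727  0.016     ] [0.47033985 0.03890393 0.016     ]
roll top depth by size 0.32277291827548243 expected 0.32280445877277186
can [ 8.13504781e-01 -1.93423817e-01  1.11022302e-16] [ 0.79995991 -0.23746583  0.        ]
a0 -0.9543156671888772 -0.9611681278791502 0.09253377761660873
16.1417 [ 0.76618534 -0.13273155 -1.31860281]
16.8583 17.66913044289269 30.00040590763092 [-2.75110583 -3.02674706  0.06368705] [ 0.61663236 -0.21876233  0.06201215]
```

View pics/sc1.png

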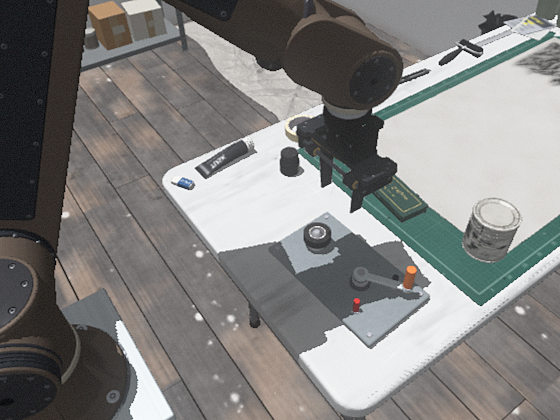

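The roll is on the platter at (317,235) and the post is gripped. Now I'll swing it in small guarded steps.

```bash
python3 - <<'E'
from h import *
f0=np.load('f0.npy'); p0=np.array(r.observe()['ee_pos'])[:2]
a0=-.958; d=lambda a:np.array([np.cos(a),np.sin(a)]); piv=p0-.09*d(a0); print(piv)
drad=0; base=-.9543
for th in np.arange(.1,1.31,.1):
    a=a0-min(th,1.22); p=piv+(.09+drad)*d(a)
    r.move_l([p[0],p[1],.062],.06,quat(base-min(th,1.22)+np.pi/2))
    o=r.observe(); f=np.array(o['contact_force'])-f0; fr=f[:2]@d(a); ft=f[:2]@np.array([-np.sin(a),np.cos(a)])
    e=np.array(o['ee_pos'])[:2]-piv
    print(round(th,2),round(o['time'],1),'fr %.1f ft %.1f fz %.1f w %.2f ff %.1f'%(fr,ft,f[2],o['grip_width']*95,o['finger_force']),'ang %.3f rad %.4f'%(a0-np.arctan2(e[1],e[0]),np.hypot(*e)))
    if abs(fr)>30 or abs(ft)>25: print('stop'); break
np.save('piv.npy',piv)
E
```

```text
[ 0.56486821 -0.14513847]
0.1 17.2 fr -1.2 ft 2.1 fz -1.0 w 17.16 ff 30.0 ang 0.096 rad 0.0899
0.2 17.5 fr -1.4 ft 2.9 fz 0.1 w 17.22 ff 30.0 ang 0.195 rad 0.0898
0.3 17.8 fr -4.4 ft 3.5 fz -0.5 w 18.05 ff 30.0 ang 0.296 rad 0.0897
0.4 18.1 fr -5.1 ft 2.8 fz -0.1 w 17.47 ff 30.0 ang 0.394 rad 0.0895
0.5 18.4 fr -5.3 ft 3.9 fz 0.1 w 17.59 ff 30.0 ang 0.494 rad 0.0894
0.6 18.7 fr -5.6 ft 3.7 fz -0.2 w 17.26 ff 30.0 ang 0.594 rad 0.0893
0.7 19.0 fr -7.6 ft 3.3 fz -1.6 w 17.71 ff 30.0 ang 0.693 rad 0.0892
0.8 19.3 fr -7.7 ft 4.2 fz -1.8 w 17.62 ff 30.0 ang 0.793 rad 0.0891
0.9 19.6 fr -8.5 ft 2.6 fz -1.6 w 17.52 ff 30.0 ang 0.892 rad 0.0890
1.0 19.9 fr -8.7 ft 3.7 fz -2.2 w 17.31 ff 30.0 ang 0.991 rad 0.0890
1.1 20.2 fr -8.7 ft 2.4 fz -2.7 w 17.63 ff 30.0 ang 1.091 rad 0.0889
1.2 20.5 fr -10.0 ft 3.6 fz -3.9 w 17.69 ff 30.0 ang 1.190 rad 0.0889
1.3 20.7 fr -9.7 ft 2.5 fz -3.2 w 17.64 ff 30.0 ang 1.208 rad 0.0889
```

```bash
python3 - <<'E'
from h import *
f0=np.load('f0.npy'); piv=np.load('piv.npy'); a0=-.958; d=lambda a:np.array([np.cos(a),np.sin(a)])
r.grip(0,45)
for th in np.arange(1.24,1.46,.02):
    a=a0-th; p=piv+.0889*d(a)
    r.move_l([p[0],p[1],.062],.03,quat(-.9543-th+np.pi/2)); r.hold(.15)
    o=r.observe(); f=np.array(o['contact_force'])-f0; fr=f[:2]@d(a); ft=f[:2]@np.array([-np.sin(a),np.cos(a)])
    e=np.array(o['ee_pos'])[:2]-piv
    print(round(th,2),round(o['time'],1),'fr %.1f ft %.1f fz %.1f w %.2f'%(fr,ft,f[2],o['grip_width']*95),'ang %.3f'%(a0-np.arctan2(e[1],e[0])))
    if ft>20: print('stop'); break
s,C=cam('scene'); save(s,'sc2'); s,C=cam('side'); save(s,'sd2')
import cv2
A=cv2.imread('pics/sc2.png')[190:360,240:460]; B=cv2.imread('pics/sd2.png')[110:250,220:400]
cv2.imwrite('pics/fin.png',np.hstack([cv2.resize(A,(400,400)),cv2.resize(B,(400,400))]))
E
```

```text
1.24 21.3 fr -2.8 ft 3.9 fz -3.1 w 17.57 ang 1.235
1.26 21.7 fr -2.8 ft 10.8 fz -7.8 w 17.46 ang 1.240
1.28 22.1 fr -5.0 ft 18.2 fz -11.8 w 17.36 ang 1.243
1.3 22.5 fr -6.9 ft 23.4 fz -16.4 w 17.31 ang 1.246
stop
```

View pics/fin.png

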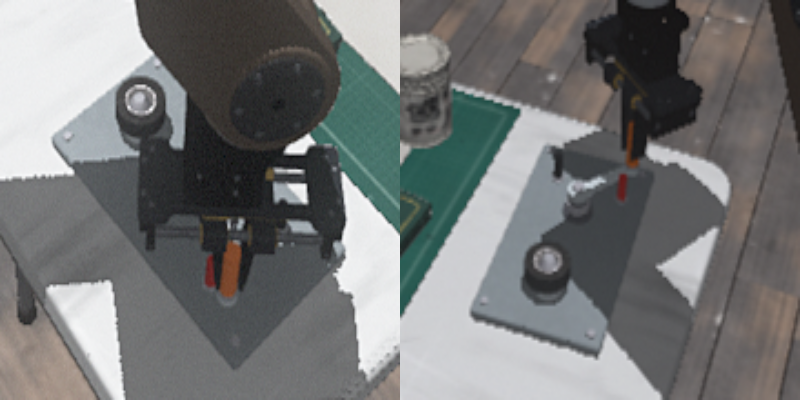

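The picture shows the arm against the red pin (210,270 left; 622,185 right) with the post gripped, and the roll flat on the platter. The force rose sharply at the stop, about 23 N. I'll hand it in.

```bash
python3 -c "
from station import r
print(r.job_done())"
```

```text
the job is handed in; nothing more can be done
None
```

The job is handed in (verdict not shown): the black tape roll lies flat on the platter, released, and the gripper is still holding the tension arm against its red stop with about 23 N, after a swing in which the post never left the grip.

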